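Lock the swing arm and hold the probe on the marked spot

ROBOT

A 6-joint arm with a two-finger parallel gripper is mounted at the origin on the work surface; the furniture and walls round the work are solid. World frame = base frame: x ahead of the robot, y to its left, z up, the work surface at z = 0. Lengths are in m, angles in degrees, forces in N, time in s.
With the tool pointing down it reaches from about 0.375 to 0.9 m from the base axis. Payload 3.1 kg.
Tool frame: the origin (TCP) lies between the finger pads; the fingertips stand 19 mm ahead of it and the grasp point (between the pads) is the TCP; z points along the fingers, x is the direction in which the jaws open and shut, and the axes are right-handed (so a half turn about z gives the same grasp; the last joint's range is limited). The gripper opens to 87 mm and grips with 3 to 60 N. Pads are 19 mm wide; open, the fingers measure 117 mm over their backs; the gripper's body (75 mm by 190 mm) begins 51 mm behind the grasp point.
Start: joints at [-75.086, 30.224, 82.088, -0, 67.689, -10.227], TCP at [0.266, -0.566, 0.242] pointing down, gripper open.
Joint ranges: [-176.69, 176.69], [-43.24, 126.21], [12.49, 139.97], [-82, 262], [0, 151.66], [-163.58, 163.58]. Speed limits (degrees/s): [159.86, 159.86, 180, 180, 180, 180].

INTERFACE

Orientations are given as a 3x3 rotation matrix whose columns are the frame's x, y, z axes.
In Python, from rig import read_state, capture, camera_info, hand_in, spot_in, silhouettes gives the robot as it stands.
- The arm moves only by the shell command python3 -m jog 'ROWS'. ROWS is text: rows parted by semicolons, each of 7 numbers parted by spaces: the shift along the tool's x, y, z in m, then the turn, a rotation vector about the tool's x, y, z in degrees, then the opening, from 0 (shut) to 1 (fully open). A call has 1 to 8 rows; each row is the pose to reach, as a shift and turn from the pose commanded when the call began, along the tool's axes at that moment; what a row does not reach only later rows make up. A row lasts 1/8 s, in which the tool goes at most 62.5 mm and 10.7 degrees, less where a joint would pass 70% of its speed; a pose out of reach is approached as far as the arm can. A call with a gripper value outside its range is refused whole. The fingers move at their own pace and stop on an object; the grip force is fixed at half the most. Time passes only in rows, so rows that repeat a pose let the fingers close. It gives the time, the measured TCP pose, the force and the opening at its end, in the units of the state.
- read_state(): the state, without advancing time (a new reading comes with each control period).
- capture(name): name is "side" or "top"; returns (picture, depth): 420x560x3 uint8, red, green, blue; 420x560 float32, m along the optical axis (not along the pixel's ray), 0 where there is no reading.
- camera_info(name): a dict with "vfov" (degrees; the focal length in pixels is half the picture's height over the tangent of half this angle, whatever the lens; pixels are square), "cx", "cy" (the principal point, pixels), "R" (3x3) and "t" (3): a world point X has camera coordinates R X + t. Camera axes: x right, y down, z forward; pixel columns grow to the right and rows downward; lengths in m; the calibration is good to about 2 mm. A picture is of the moment at which its call begins. camera_info takes no time and is no camera call.
- hand_in(): hands the job in, once; it reports no verdict.
Trained networks look in the newest picture that a camera, given by its name, has taken for a name from the list of things; names that differ only in an ending like _2 or _b are one class to them, and where a whole thing is asked for, a point or a joint stands for the part that bears it (a point fixed in the world has none). Each returns a list of dicts, best first, with "score" (0 to 1); they miss things now and then, are a little off and sometimes report something else, mostly with a low value. They report only what shows in the picture. A call takes as long as a camera call.
- spot_in(label, camera): "centre" ([x, y, z] in m, in world coordinates, good to about 4 mm: the middle of the surface that is visible of it).
- silhouettes(label, camera): "region" (420x560 bool, what is visible of it).
The state is a dict: "time_s": time; "joint_positions": joint angles; "qvel": joint speeds; "tau": joint torques, N m; "position": TCP position; "tcp_rot": TCP orientation; "force": force on the tool from outside, world axes, zero at the start; "moment": the same for the moment, N m; "opening": opening from 0.0 (shut) to 1.0 (fully open).
Only numpy, scipy, OpenCV 4.12 (cv2) and the standard library are available. Lean on these libraries where they do the work, as an engineer would, in place of code of your own. Each camera call takes 0.05 s, during which the arm holds its last target.

TASK

Lock the grey swing arm of the checking fixture by dropping the loose steel pin fully home, head down on the fork, through the fork and the arm, and let go of it. Then take the hand probe out of its stand and hold its spring tip lightly inside the ring marked on the arm's sloping steel pad, square to that sloping face, with the plunger pushed about half way in and never pressed hard. Finish while still holding the probe there: do not put it down or let go.

Things in the scene. Friction and masses are not known exactly. Their poses are not given: they have to be found in the camera images.
- fixture: fixed checking fixture: aluminium base plate 190 x 90 x 12 mm (x, y, z), origin at the centre of its underside on the bench; x runs from the fork end (-x) to the arm's pivot (+x), z up. The steel fork's two level ears, 50 x 44 x 8 mm, have tops 54 and 32 mm up, joined by a post on their -x side (bolt heads on it reach 58 mm, 31 mm from the hole); the arm's tongue lies between them
- fork_hole (a point): centre of the mouth of the fork's vertical hole, on the upper ear's top, 54 mm above the bench. Round through holes, 14 mm in diameter, in upper ear, arm tongue and lower ear are in line while the arm is at 0. Axes as the fixture's
- swing_arm (a joint): turn (rad) of the grey swing arm, 10 mm thick and 26 mm wide, hole 130 mm from its vertical pivot. 0 (at the start): against its stop, holes in line; growing: the tongue swings to the fixture's -y, up to 0.7. It turns easily (0.015 N m) and stays where left; unpinned, pressing on the pad swings it out
- spot (a point): marked spot: centre of a thin dark ring 16 mm in diameter with a centre dot on the sloping top face (38 x 36 mm) of the steel pad on the swing arm, 62 mm above the bench, 90 mm from the fork hole. z: outward normal of the face, leaning 20 degrees from vertical to the fixture's +y; x as the fixture's x while the arm is at 0
- pin_block: grey parking block of the pin, fixed, 56 x 56 x 44 mm; origin at the centre of its underside; a vertical 12.5 mm through hole in its middle, in which the pin stands at the start, its flange on the block's top. Pin and probe stand on opposite sides of the fixture, which is which varies; the bench's own red-levered toggle clamp, up to 100 mm high, stands to the right of the fixture: carry things over it
- pin_grip (a point): middle of the grip of the loose steel lock pin (75 mm long, 60 g), z along its axis to its head. The round grip is 16 mm in diameter, its top 12 mm above this point; a flange 22 mm in diameter lies 20 to 24 mm below it; the shank, 10 mm in diameter and 39 mm long, ends 63 mm below it
- pin_tip (a point): end of the pin's shank, on its axis; the last 10 mm of the shank taper to 4 mm in diameter. When the pin is home it lies 39 mm below the fork hole's mouth
- probe_stand: black stand of the probe, fixed, 70 x 70 x 74 mm; origin at the centre of its underside; a round 24 mm hole in its top plate, a square one below it in a middle plate, in which the probe stands upright
- probe_grip (a point): middle of the square black grip, 24 x 24 mm, flats along this point's x and y, of the hand probe (134 mm long, 180 g, upright in its stand at the start); z along its axis to its top. The grip reaches from 28 mm below to 32 mm above this point; below it a flange 34 mm in diameter, resting on the stand, then a barrel 22 mm in diameter that ends 70 mm below this point
- probe_tip (a point): point of the round end (radius 4 mm) of the probe's spring plunger, 8 mm thick, on the probe's axis, 94 mm below the grip's middle while the plunger is out. z along the axis, from tip to grip. It moves with the plunger
- plunger (a joint): how far the plunger is pushed into the probe, m: 0 = fully out, 0.014 = hard in. Spring of 400 N/m without preload, so half way (0.007) takes 2.8 N; a dark band on the plunger reaches the barrel's mouth at about half way

How it is judged (in metres and radians):
On the way:
1. the pin is fully home through the fork and the arm, and let go (z of pin_tip in the frame of fork_hole below -0.035 m and horizontal distance between pin_tip and fork_hole below 0.005 m and value of joint swing_arm below 0.06 rad and contact force between the fingers and pin below 0.1 N), for 0.2 s.
At the end, for the whole second after the job is handed in: Pin home (end 35 mm or more below the fork's top, within 5 mm of the axis), arm within 0.06 rad of its stop; probe held by the fingers: tip within 8 mm of the ring's centre, axis within 0.14 rad of the face's normal, plunger 3 to 11.5 mm in, 0.8 to 7 N, robot not touching the fixture (z of pin_tip in the frame of fork_hole below -0.035 m and horizontal distance between pin_tip and fork_hole below 0.005 m and value of joint swing_arm below 0.06 rad and distance between probe_tip and spot below 0.008 m and angle between the z axis of probe_tip and the z axis of spot, either way round below 0.14 rad and value of joint plunger between 0.003 and 0.0115 m and contact force between probe and fixture between 0.8 and 7 N and contact force between the fingers and probe above 1 N and contact force between the arm and fixture below 0.5 N); the arm keeps its last pose, push and grip.
It fails at once if the probe is pressed hard on the fixture (over 15 N) (contact force between probe and fixture above 15 N).
It also fails if it takes over 56 s, if anything falls off the work surface, if the arm or the gripper's body presses on something with over 40 N, if the wrist force passes 120 N, or if a joint passes its speed limit or range.

## Working session

There is one attempt and no reset: what is moved stays moved. The work goes in short steps, Python scripts to look and compute and a shell command to move; the robot and the scene stay as the last step left them, time stands still between calls to the robot, and variables do not carry over. Pictures are saved under pics/ and viewed, and the job is handed in when it is done.

```bash
ls; mkdir -p pics; cat > h.py <<'E'
import numpy as np, cv2
from rig import *
def K(n):
    c=camera_info(n); f=210/np.tan(np.radians(c['vfov'])/2); return f,c['cx'],c['cy'],np.array(c['R']),np.array(c['t'])
def proj(n,X):
    f,cx,cy,R,t=K(n); p=R@np.array(X)+t; return f*p[0]/p[2]+cx, f*p[1]/p[2]+cy
def cloud(n,d):
    f,cx,cy,R,t=K(n); v,u=np.mgrid[:d.shape[0],:d.shape[1]]
    P=np.stack([(u-cx)/f*d,(v-cy)/f*d,d],-1); return (P-t)@R
def save(p,name): cv2.imwrite('pics/'+name,p[:,:,::-1])
E
python3 - <<'E'
from h import *
s=read_state(); print(s)
for n in('side','top'):
    p,d=capture(n); save(p,n+'0.png'); np.save(n+'0.npy',d); print(n,camera_info(n))
    for l in('fixture','fork_hole','spot','pin_block','pin_grip','pin_tip','probe_stand','probe_grip','probe_tip','swing_arm'):
        try: r=spot_in(l,n); print(l,[(np.round(x['centre'],4),round(x['score'],2)) for x in r[:2]])
        except Exception as e: print(l,e)
print(read_state()['time_s'])
E
```

```text
pics
{'time_s': 0.0, 'joint_positions': array([-7.50859014e+01,  3.02783183e+01,  8.21556070e+01,  8.59423657e-04,
        6.76877763e+01, -1.02266357e+01]), 'qvel': array([ 0.10923417, -0.08650867,  0.08815721,  0.11664328, -0.03410631,
        0.05696209]), 'tau': array([ 1.03320883e-03, -4.40046036e+01, -1.76590115e+01,  6.36162492e-02,
        5.83702116e-02, -1.55629732e-04]), 'position': array([ 0.26538668, -0.56510953,  0.24058285]), 'tcp_rot': array([[ 4.24837402e-01, -9.05269517e-01, -5.33269960e-04],
       [-9.05267266e-01, -4.24837557e-01,  2.05611030e-03],
       [-2.08788708e-03, -3.90760718e-04, -9.99997744e-01]]), 'force': array([ 0.09392813,  0.5591069 , -0.05545255]), 'moment': array([-0.04091639, -0.00432796,  0.02631989]), 'opening': 0.9991847018127807}
side {'vfov': 50.195099328421286, 'cx': 276.9827110761397, 'cy': 201.06184920354048, 'R': array([[ 0.99901953,  0.04408053,  0.00410841],
       [ 0.02493588, -0.48358813, -0.87494041],
       [-0.03658106,  0.87418501, -0.48421317]]), 't': array([-0.48434505,  0.0811036 ,  1.30168326])}
fixture [(array([0.5369, 0.
[... 570 characters left out ...]
9998025 , -0.00834373],
       [-0.98589614, -0.01639619, -0.16655317],
       [ 0.16638347,  0.01123017, -0.98599717]]), 't': array([-0.01505644,  0.50680313,  1.24159409])}
fixture [(array([0.538 , 0.071 , 0.0117]), 0.84)]
fork_hole [(array([0.5362, 0.0721, 0.009 ]), 0.85), (array([0.4077, 0.2678, 0.0741]), 0.73)]
spot [(array([0.5722, 0.0649, 0.0459]), 0.96)]
pin_block [(array([0.4088, 0.263 , 0.0463]), 0.84)]
pin_grip [(array([0.4101, 0.2635, 0.0792]), 0.65)]
pin_tip []
probe_stand [(array([ 0.3752, -0.2746,  0.0713]), 0.87), (array([0.4077, 0.2659, 0.0792]), 0.38)]
probe_grip [(array([ 0.3653, -0.2927,  0.13  ]), 0.74)]
probe_tip []
swing_arm [(array([0.4066, 0.2641, 0.0485]), 0.2)]
1.1
```

View pics/side0.png

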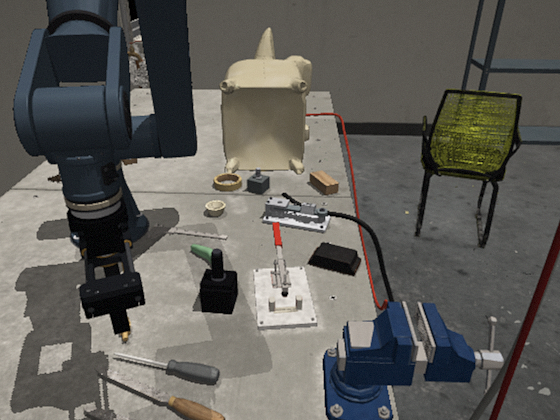

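View pics/top0.png

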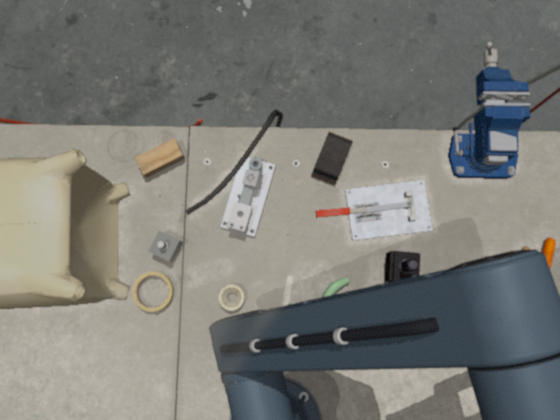

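```bash
python3 - <<'E'
import cv2,numpy as np
t=cv2.imread('pics/top0.png'); s=cv2.imread('pics/side0.png')
a=cv2.resize(t[145:275,140:290],None,fx=5,fy=4.5,interpolation=cv2.INTER_CUBIC)
a=cv2.resize(t[145:275,140:290],(690,598),interpolation=cv2.INTER_CUBIC)
b=cv2.resize(s[160:240,230:350],(780,520),interpolation=cv2.INTER_CUBIC)
cv2.imwrite('pics/topcrop.png',a);cv2.imwrite('pics/sidecrop.png',b)
c=np.hstack([cv2.resize(t[240:300,370:440],(390,334),interpolation=cv2.INTER_CUBIC),cv2.resize(s[240:320,190:250],(250,334),interpolation=cv2.INTER_CUBIC)])
cv2.imwrite('pics/probecrop.png',c)
E
```

```text
(no output)
```

View pics/topcrop.png

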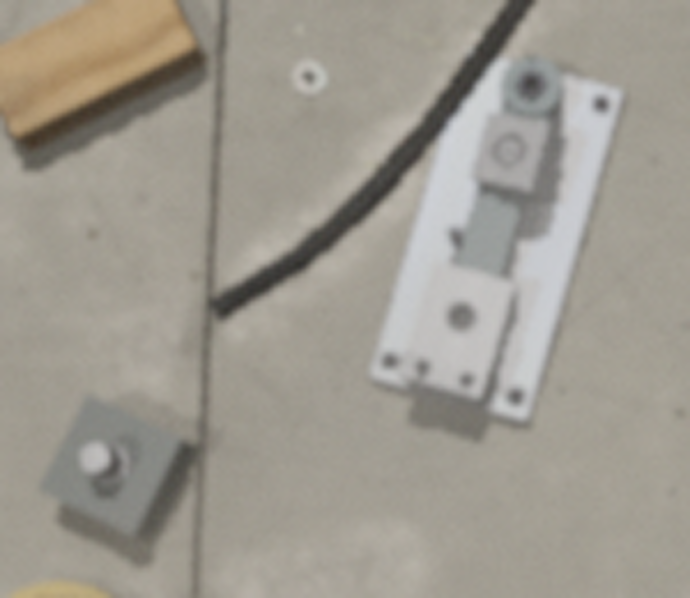

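View pics/sidecrop.png

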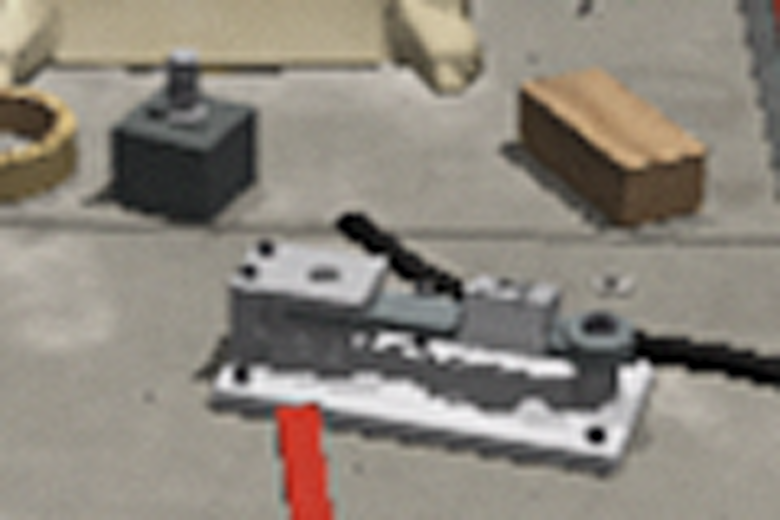

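View pics/probecrop.png

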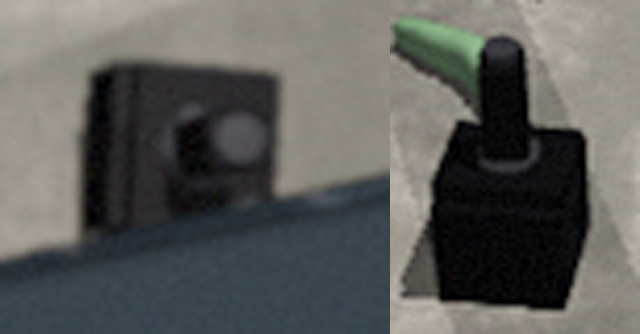

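```bash
cat >> h.py <<'E'
def ray(n,u,v,z):
    f,cx,cy,R,t=K(n); C=-R.T@t; d=R.T@np.array([(u-cx)/f,(v-cy)/f,1]); return C+d*(z-C[2])/d[2]
E
python3 - <<'E'
from h import *
def T(a,b): return (140+(a+.5)/4.6-.5,145+(b+.5)/4.6-.5)
def S(a,b): return (230+(a+.5)/6.5-.5,160+(b+.5)/6.5-.5)
for nm,z,t,s in (('hole',.054,(461,316),(324,274)),('spot',.062,(509,151),(507,285)),('pivot',.05,(532,84),(600,324)),('pinhead',.080,(95,460),(183,55)),
  ('base-x+y',.012,(372,378),(0,0)),('base-x-y',.012,(527,422),(215,398)),('base+x-y',.012,(622,92),(612,465)),('base+x+y',.012,(503,60),(652,362))):
    print(nm,ray('top',*T(*t),z).round(4),ray('side',*S(*s),z).round(4))
for n in('top','side'):
    d=np.load(n+'0.npy'); P=cloud(n,d)
    for nm,c,r in(('pin',(.41,.264),.03),('probe',(.37,-.30),.04)):
        m=(np.hypot(P[...,0]-c[0],P[...,1]-c[1])<r)&(P[...,2]>(.06 if nm=='pin' else .10))&(P[...,2]<.15)
        Q=P[m]; print(n,nm,len(Q)); 
        if len(Q): print(Q.min(0).round(4),Q.max(0).round(4),np.median(Q,0).round(4))
E
```

```text
hole [0.488 0.092 0.054] [0.4879 0.091  0.054 ]
spot [0.5743 0.0689 0.062 ] [0.5711 0.0707 0.062 ]
pivot [0.6135 0.0586 0.05  ] [0.613  0.0585 0.05  ]
pinhead [0.4074 0.272  0.08  ] [0.4088 0.2701 0.08  ]
base-x+y [0.4602 0.1423 0.012 ] [0.282  0.4882 0.012 ]
base-x-y [0.438  0.0588 0.012 ] [0.4403 0.0483 0.012 ]
base+x-y [0.6194 0.0118 0.012 ] [0.6177 0.0012 0.012 ]
base+x+y [0.6364 0.0772 0.012 ] [0.6404 0.0905 0.012 ]
top pin 48
[0.402  0.2633 0.0636] [0.4162 0.2777 0.0847] [0.4089 0.2701 0.0796]
top probe 156
[ 0.356  -0.3076  0.1001] [ 0.3802 -0.283   0.1496] [ 0.3683 -0.2915  0.1388]
side pin 30
[0.3995 0.2593 0.0624] [0.4133 0.2805 0.0793] [0.4065 0.2662 0.0716]
side probe 246
[ 0.3546 -0.3115  0.1008] [ 0.3784 -0.2853  0.1473] [ 0.3674 -0.3065  0.127 ]
```

```bash
python3 - <<'E'
from h import *
for n in('top','side'):
    d=np.load(n+'0.npy'); P=cloud(n,d)
    m=(P[...,1]>.2)&(P[...,1]<.9)&(P[...,2]>.05)&(P[...,2]<1)&(d>0)&(P[...,0]>.2)&(P[...,0]<.8)
    Q=P[m]
    for y0 in np.arange(.25,.7,.05):
        q=Q[(Q[:,1]>=y0)&(Q[:,1]<y0+.05)]
        if len(q): print(n,y0.round(2),len(q),q.min(0).round(3),q.max(0).round(3))
# probe flats & stand: top plate
    m=(np.hypot(P[...,0]-.37,P[...,1]+.295)<.07)&(abs(P[...,2]-.074)<.006); q=P[m]
    print(n,len(q),cv2.minAreaRect(q[:,:2].astype(np.float32)*1000))
    m=(np.hypot(P[...,0]-.37,P[...,1]+.295)<.03)&(abs(P[...,2]-.139)<.006); q=P[m]
    print(n,len(q),cv2.minAreaRect(q[:,:2].astype(np.float32)*1000))
    m=(np.hypot(P[...,0]-.41,P[...,1]-.268)<.06)&(abs(P[...,2]-.044)<.005); q=P[m]
    print('block',n,len(q),cv2.minAreaRect(q[:,:2].astype(np.float32)*1000))
E
```

```text
top 0.25 62 [0.39  0.263 0.05 ] [0.433 0.292 0.085]
top 0.3 1 [0.303 0.35  0.318] [0.303 0.35  0.318]
top 0.35 2745 [0.275 0.35  0.05 ] [0.564 0.4   0.347]
top 0.4 8299 [0.269 0.4   0.05 ] [0.562 0.45  0.346]
top 0.45 4204 [0.264 0.45  0.107] [0.554 0.5   0.349]
top 0.5 772 [0.26  0.5   0.107] [0.554 0.547 0.35 ]
top 0.55 2 [0.259 0.558 0.133] [0.259 0.571 0.164]
top 456 ((372.9597473144531, -297.7159729003906), (68.37520599365234, 66.8955307006836), 5.526915073394775)
top 72 ((368.71246337890625, -295.8074645996094), (23.4957332611084, 23.50469207763672), 7.3809404373168945)
block top 469 ((409.4756774902344, 271.4612121582031), (56.70265579223633, 55.856632232666016), 64.90039825439453)
side 0.25 47 [0.399 0.259 0.05 ] [0.413 0.281 0.079]
side 0.3 6 [0.291 0.347 0.314] [0.304 0.349 0.32 ]
side 0.35 1579 [0.272 0.35  0.05 ] [0.561 0.4   0.342]
side 0.4 5282 [0.27 0.4  0.05] [0.562 0.45  0.34 ]
side 0.45 327 [0.279 0.45  0.121] [0.538 0.499 0.344]
side 0.5 287 [0.269 0.5   0.308] [0.546 0.55  0.347]
side 0.55 262 [0.265 0.55  0.262] [0.546 0.6   0.349]
side 0.6 187 [0.26  0.601 0.249] [0.54 0.65 0.35]
side 0.65 179 [0.276 0.65  0.219] [0.575 0.7   0.348]
side 463 ((365.6439208984375, -296.53118896484375), (58.86793899536133, 70.93343353271484), 87.16259002685547)
side 77 ((366.324951171875, -299.86663818359375), (25.101436614990234, 23.963062286376953), 77.8169174194336)
block side 125 ((406.3313293457031, 270.5389709472656), (63.95599365234375, 60.409847259521484), 67.05342864990234)
```

```bash
python3 - <<'E'
from h import *
s=read_state();p=s['position'];R=s['tcp_rot']
P=cloud('side',np.load('side0.npy')); L=(P-p)@R
m=(np.abs(L[...,:2])<.13).all(-1)&(L[...,2]>-.3)&(L[...,2]<.04)
Q=L[m]
for z in np.arange(-.26,.03,.02):
    q=Q[(Q[:,2]>=z)&(Q[:,2]<z+.02)]
    if len(q): print(z.round(2),len(q),q.min(0).round(3),q.max(0).round(3))
E
```

```text
-0.26 1205 [-0.003 -0.058 -0.26 ] [ 0.041  0.061 -0.24 ]
-0.24 845 [ 0.    -0.033 -0.24 ] [ 0.036  0.034 -0.22 ]
-0.22 771 [ 0.001 -0.034 -0.22 ] [ 0.037  0.035 -0.2  ]
-0.2 872 [-0.004 -0.034 -0.2  ] [ 0.037  0.037 -0.18 ]
-0.18 632 [-0.002 -0.034 -0.18 ] [ 0.037  0.037 -0.16 ]
-0.16 712 [-0.044 -0.036 -0.16 ] [ 0.039  0.039 -0.14 ]
-0.14 417 [-0.014 -0.032 -0.14 ] [ 0.018  0.035 -0.12 ]
-0.12 510 [-0.051 -0.025 -0.12 ] [ 0.018  0.026 -0.1  ]
-0.1 2053 [-0.073 -0.036 -0.1  ] [ 0.097  0.038 -0.08 ]
-0.08 1073 [-0.082 -0.037 -0.08 ] [ 0.094  0.039 -0.06 ]
-0.06 386 [-0.051 -0.036 -0.06 ] [ 0.088  0.039 -0.049]
-0.04 153 [-0.051 -0.01  -0.033] [ 0.06   0.012 -0.02 ]
-0.02 203 [-0.056 -0.01  -0.02 ] [ 0.057  0.012 -0.   ]
-0.0 169 [ 0.049 -0.01   0.   ] [0.053 0.012 0.019]
```

```bash
python3 - <<'E'
import cv2
t=cv2.imread('pics/side0.png'); cv2.imwrite('pics/grip.png',cv2.resize(t[180:360,50:180],(433,600),interpolation=cv2.INTER_CUBIC))
E
```

```text
(no output)
```

View pics/grip.png

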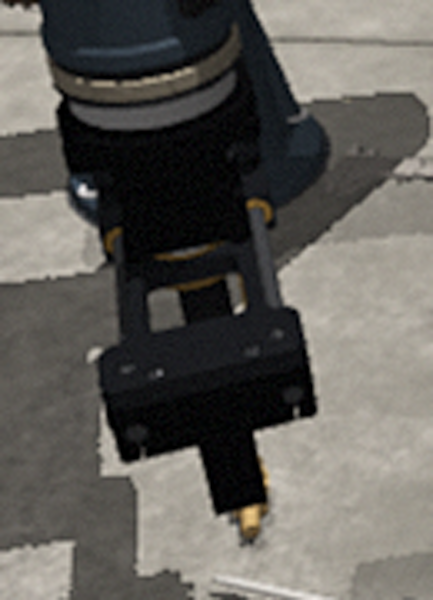

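```bash
python3 -m jog '-.036 -.045 -.003 0 0 -8.1 1;-.072 -.090 -.006 0 0 -16.2 1;-.108 -.135 -.009 0 0 -24.3 1;-.144 -.181 -.012 0 0 -32.5 1;-.180 -.226 -.015 0 0 -40.6 1;-.217 -.271 -.017 0 0 -48.7 1;-.253 -.317 -.018 0 0 -56.8 1;-.289 -.362 -.02 0 0 -64.9 1'
```

```text
time_s: 2.1
position: [0.4713, -0.1487, 0.2619]
tcp_rot: [[1.0, 0.005, 0.001], [0.005, -1.0, -0.0], [0.001, 0.0, -1.0]]
force: [-0.0, -1.1, 0.2]
opening: 1.0
```

```bash
python3 -m jog '0 -.053 0 0 0 0 .5;0 -.106 0 0 0 0 .5;-.01 -.159 0 0 0 0 .5;-.02 -.212 .01 0 0 0 .5;-.035 -.265 .03 0 0 0 .5;-.047 -.318 .05 0 0 0 .5;-.058 -.371 .07 0 0 0 .5;-.063 -.42 .09 0 0 0 .5'
python3 - <<'E'
from h import *
s=read_state();print(s['time_s'],s['position'],s['joint_positions'].round(1))
p,d=capture('top');save(p,'t1.png');q,d2=capture('side');save(q,'s1.png')
a=cv2.resize(p[145:275,140:290],(690,598),interpolation=cv2.INTER_CUBIC);save(a,'t1c.png')
b=cv2.resize(q[60:220,180:340],(600,600),interpolation=cv2.INTER_CUBIC);save(b,'s1c.png')
for n in('top','side'):
  print([proj(n,s['position'])])
  for l in('probe_grip','probe_stand','pin_grip'): print(n,l,[(np.round(x['centre'],4),round(x['score'],2)) for x in spot_in(l,n)[:2]])
np.save('top1.npy',d)
E
```

```text
time_s: 3.1
position: [0.4066, 0.2714, 0.1712]
tcp_rot: [[1.0, 0.001, 0.001], [0.001, -1.0, 0.0], [0.001, -0.0, -1.0]]
force: [0.7, -0.3, 0.7]
opening: 0.502
3.1 [0.40664207 0.27144427 0.17121494] [ 20.6  26.  105.4  -0.   48.5  20.5]
[(np.float64(150.63351254283276), np.float64(240.86735913045794))]
top probe_grip [(array([ 0.3652, -0.2872,  0.1321]), 0.8), (array([0.534 , 0.0732, 0.0129]), 0.71)]
top probe_stand [(array([ 0.3636, -0.2802,  0.0716]), 0.78)]
top pin_grip [(array([0.5691, 0.0675, 0.0486]), 0.69)]
[(np.float64(256.626736787826), np.float64(142.00736316619913))]
side probe_grip [(array([ 0.3701, -0.3072,  0.1094]), 0.69)]
side probe_stand [(array([ 0.3716, -0.324 ,  0.0499]), 0.83)]
side pin_grip []
```

View pics/t1.png

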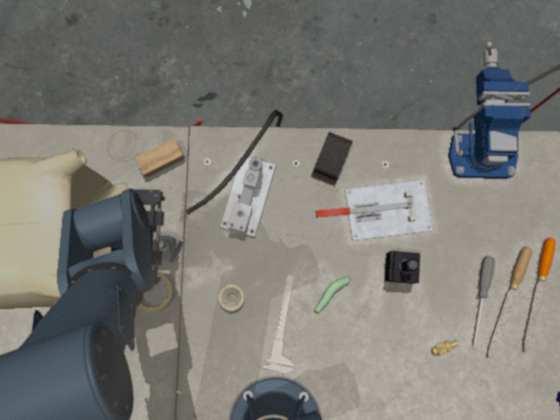

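View pics/s1c.png

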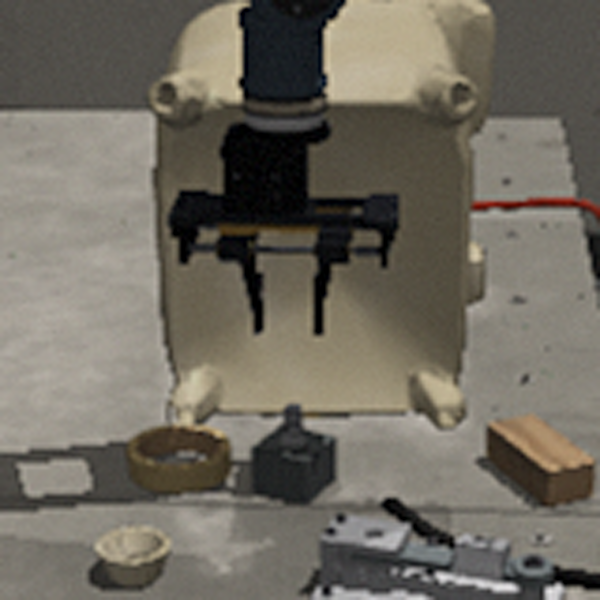

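```bash
python3 - <<'E'
from h import *
d=np.load('top1.npy');P=cloud('top',d)
for u in range(20,165,12): print(u,[tuple(P[v,u].round(2)) for v in (200,225,250,275,300)])
E
```

```text
20 [(np.float64(0.46), np.float64(0.48), np.float64(0.34)), (np.float64(0.41), np.float64(0.47), np.float64(0.34)), (np.float64(0.37), np.float64(0.46), np.float64(0.34)), (np.float64(0.32), np.float64(0.46), np.float64(0.34)), (np.float64(0.28), np.float64(0.47), np.float64(0.31))]
32 [(np.float64(0.46), np.float64(0.45), np.float64(0.34)), (np.float64(0.42), np.float64(0.45), np.float64(0.34)), (np.float64(0.37), np.float64(0.45), np.float64(0.34)), (np.float64(0.32), np.float64(0.44), np.float64(0.34)), (np.float64(0.28), np.float64(0.45), np.float64(0.31))]
44 [(np.float64(0.46), np.float64(0.43), np.float64(0.34)), (np.float64(0.42), np.float64(0.43), np.float64(0.34)), (np.float64(0.37), np.float64(0.42), np.float64(0.34)), (np.float64(0.32), np.float64(0.42), np.float64(0.33)), (np.float64(0.28), np.float64(0.43), np.float64(0.3))]
56 [(np.float64(0.46), np.float64(0.41), np.float64(0.33)), (np.float64(0.42), np.float64(0.41), np.float64(0.33)), (np.float64(0.37), np.float64(0.4), np.float64(0.33)), (np.float64(0.32), np.float64(0.4), np.float64(0.33)), (np.float64(0.28), np.f
[... 1872 characters left out ...]
), np.float64(0.54)), (np.float64(0.32), np.float64(0.18), np.float64(0.58)), (np.float64(0.29), np.float64(0.19), np.float64(0.54))]
152 [(np.float64(0.48), np.float64(0.25), np.float64(0.26)), (np.float64(0.43), np.float64(0.25), np.float64(0.26)), (np.float64(0.38), np.float64(0.24), np.float64(0.26)), (np.float64(0.32), np.float64(0.18), np.float64(0.51)), (np.float64(0.28), np.float64(0.3), np.float64(-0.0))]
164 [(np.float64(0.49), np.float64(0.23), np.float64(0.22)), (np.float64(0.46), np.float64(0.28), np.float64(-0.0)), (np.float64(0.4), np.float64(0.27), np.float64(0.05)), (np.float64(0.34), np.float64(0.27), np.float64(0.02)), (np.float64(0.28), np.float64(0.27), np.float64(0.0))]
```

```bash
python3 -m jog '.001 0 .03 0 0 0 .5;.001 0 .06 0 0 0 .5;.001 0 .085 0 0 0 .5;.001 0 .1 0 0 0 .5;.001 0 .1 0 0 0 .5'
python3 - <<'E'
from h import *
s=read_state();print(s['time_s'],s['position'],s['force'])
q,d2=capture('side');save(cv2.resize(q[110:210,210:310],(600,600),interpolation=cv2.INTER_CUBIC),'s2c.png')
p,d2=capture('top');save(cv2.resize(p[180:280,120:220],(600,600),interpolation=cv2.INTER_CUBIC),'t2c.png')
E
```

```text
time_s: 4.12
position: [0.4082, 0.2689, 0.0711]
tcp_rot: [[1.0, -0.001, -0.001], [-0.001, -1.0, -0.001], [-0.001, 0.001, -1.0]]
force: [0.1, 0.2, 0.1]
opening: 0.499
4.125 [0.40817442 0.26886395 0.07111799] [0.07816565 0.19819727 0.06396844]
```

View pics/s2c.png

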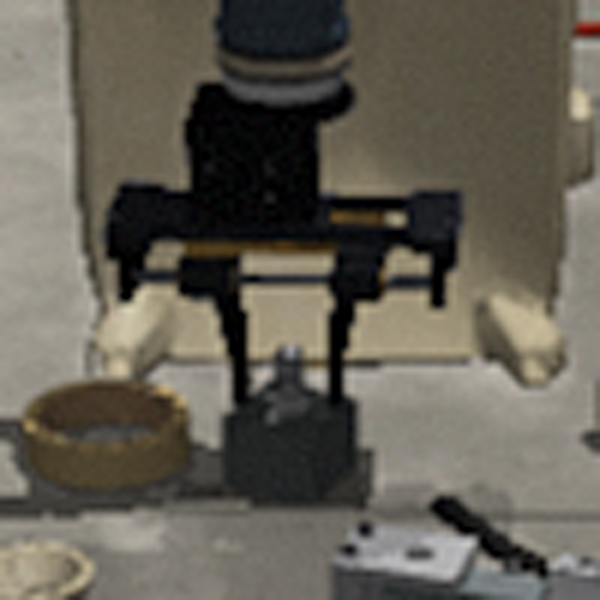

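View pics/t2c.png

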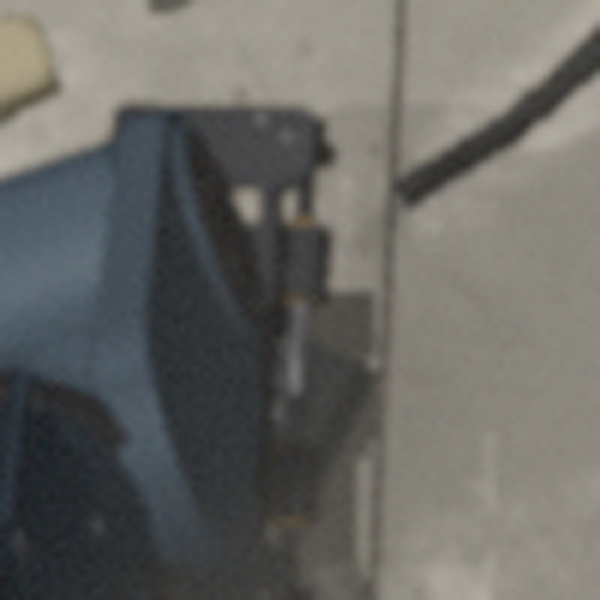

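```bash
python3 -m jog '0 0 0 0 0 0 0;0 0 0 0 0 0 0;0 0 0 0 0 0 0;0 0 0 0 0 0 0'; python3 -m jog '0 0 0 0 0 0 0;0 0 -.03 0 0 0 0;0 0 -.07 0 0 0 0;0 0 -.11 0 0 0 0'
```

```text
time_s: 4.72
position: [0.4083, 0.2697, 0.0718]
tcp_rot: [[1.0, 0.001, 0.0], [0.001, -1.0, 0.0], [0.0, -0.0, -1.0]]
force: [0.2, 0.9, 2.0]
opening: 0.176
time_s: 5.22
position: [0.4077, 0.2694, 0.1823]
tcp_rot: [[1.0, 0.001, -0.001], [0.001, -1.0, -0.0], [-0.001, 0.0, -1.0]]
force: [-0.1, 0.0, -0.5]
opening: 0.171
```

```bash
python3 -m jog '.014 .03 0 0 0 0 0;.028 .06 0 0 0 0 0;.042 .09 0 0 0 0 0;.056 .12 0 0 0 0 0;.07 .15 .02 0 0 0 0;.08 .178 .04 0 0 0 0;.08 .178 .045 0 0 0 0;.08 .178 .045 0 0 0 0'
python3 - <<'E'
from h import *
s=read_state();print(s['time_s'],s['position'],s['tcp_rot'][:,2])
for n in('top','side'):
  for l in('pin_grip','pin_tip'): 
    p,d=capture(n) if l=='pin_grip' else (p,d)
    print(n,l,[(np.round(x['centre'],4),round(x['score'],2)) for x in spot_in(l,n)[:2]])
  np.save(n+'3.npy',d); save(p,n+'3.png')
  u,v=map(int,proj(n,s['position'])); print(u,v); save(cv2.resize(p[v-40:v+60,u-50:u+50],(600,600),interpolation=cv2.INTER_CUBIC),n+'3c.png')
E
```

```text
time_s: 6.22
position: [0.4874, 0.092, 0.1361]
tcp_rot: [[1.0, 0.0, -0.002], [0.0, -1.0, 0.0], [-0.002, -0.0, -1.0]]
force: [-0.0, -0.4, -0.4]
opening: 0.173
6.225 [0.48742979 0.09203995 0.13613655] [-2.05540844e-03  4.05101332e-04 -9.99997806e-01]
top pin_grip []
top pin_tip []
236 207
side pin_grip [(array([0.4091, 0.2545, 0.0359]), 0.71), (array([0.489 , 0.0913, 0.116 ]), 0.51)]
side pin_tip [(array([0.4875, 0.0909, 0.1205]), 0.63)]
279 176
```

View pics/top3c.png

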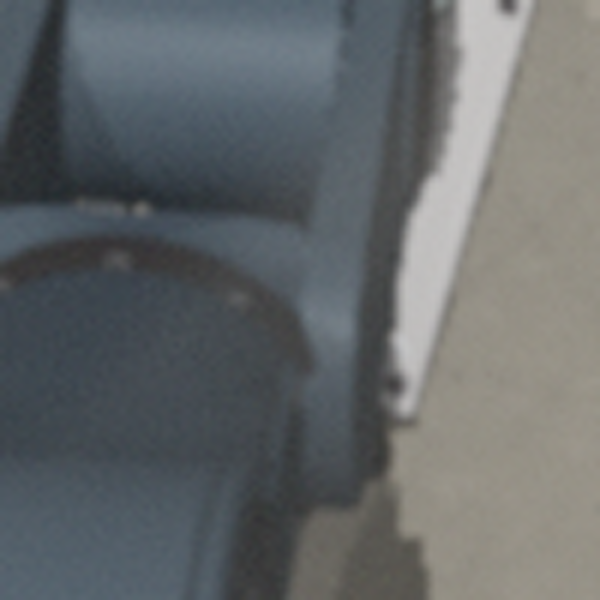

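View pics/side3c.png

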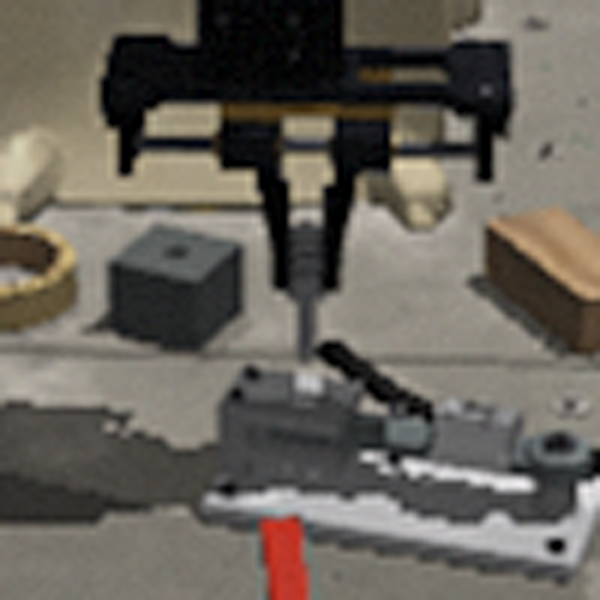

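```bash
python3 - <<'E'
from h import *
p=np.array([.4874,.092,.1361])
for z in(.138,.120,.115,.110,.069): print(z,[round(x,1) for x in proj('side',[.4880,.0918,z])])
print('hole',proj('side',[.488,.0915,.054]))
q=cv2.imread('pics/side3.png'); save(cv2.resize(q[160:215,255:305],(545,600),interpolation=cv2.INTER_CUBIC)[:,:,::-1],'s3z.png')
P=cloud('side',np.load('side3.npy')); m=(np.hypot(P[...,0]-.488,P[...,1]-.09)<.02)&(P[...,2]>.065)&(P[...,2]<.13);Q=P[m]
for z in np.arange(.06,.13,.006):
  k=Q[abs(Q[:,2]-z)<.003]
  if len(k): print(z.round(3),len(k),k.min(0).round(4),k.max(0).round(4))
E
```

```text
0.138 [np.float64(279.7), np.float64(176.2)]
0.12 [np.float64(279.6), np.float64(181.8)]
0.115 [np.float64(279.6), np.float64(183.3)]
0.11 [np.float64(279.6), np.float64(184.9)]
0.069 [np.float64(279.5), np.float64(197.2)]
hole (np.float64(279.4736191030574), np.float64(201.65752415501728))
0.072 1 [0.4865 0.0916 0.0731] [0.4865 0.0916 0.0731]
0.078 6 [0.4833 0.0877 0.0754] [0.4895 0.0945 0.0806]
0.084 6 [0.4833 0.0895 0.0813] [0.4894 0.095  0.0868]
0.09 4 [0.4833 0.09   0.0889] [0.4894 0.0932 0.0927]
0.096 5 [0.4835 0.0865 0.0956] [0.4894 0.0897 0.0981]
0.102 5 [0.4833 0.0901 0.1001] [0.4893 0.0937 0.103 ]
0.108 7 [0.4775 0.0825 0.1088] [0.495  0.0905 0.111 ]
0.114 11 [0.4804 0.0831 0.1116] [0.4981 0.0911 0.1168]
0.12 22 [0.4721 0.0776 0.1171] [0.5011 0.0924 0.1229]
0.126 21 [0.4721 0.0747 0.1234] [0.501  0.0929 0.1287]
```

View pics/s3z.png

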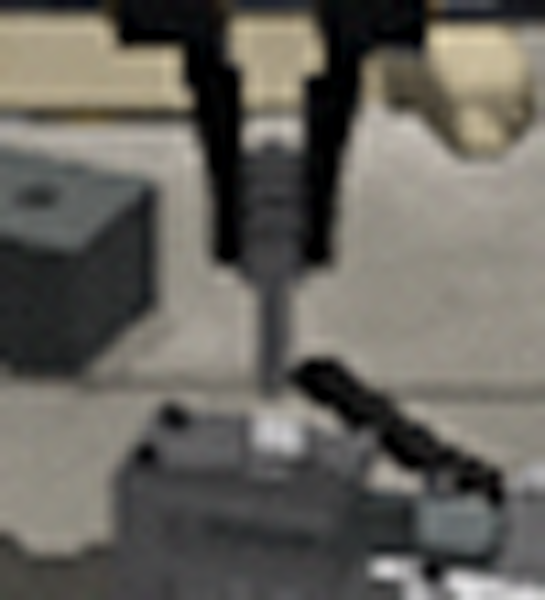

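```bash
python3 -m jog '0 .0015 .008 0 0 0 0;0 .0015 .016 0 0 0 0;0 .0015 .021 0 0 0 0;0 .0015 .026 0 0 0 0;0 .0015 .026 0 0 0 0'
python3 - <<'E'
from h import *
s=read_state();print(s['time_s'],s['position'],s['force'],s['moment'])
p,d=capture('side');save(cv2.resize(p[160:220,250:310],(600,600),interpolation=cv2.INTER_CUBIC),'s4z.png')
E
```

```text
time_s: 7.15
position: [0.488, 0.0902, 0.11]
tcp_rot: [[1.0, 0.001, -0.001], [0.001, -1.0, 0.0], [-0.001, -0.0, -1.0]]
force: [0.1, -0.5, -1.3]
opening: 0.171
7.15 [0.48801824 0.09016252 0.11001827] [ 0.07068083 -0.54378055 -1.25271838] [-0.01616084 -0.13967469  0.05297668]
```

View pics/s4z.png

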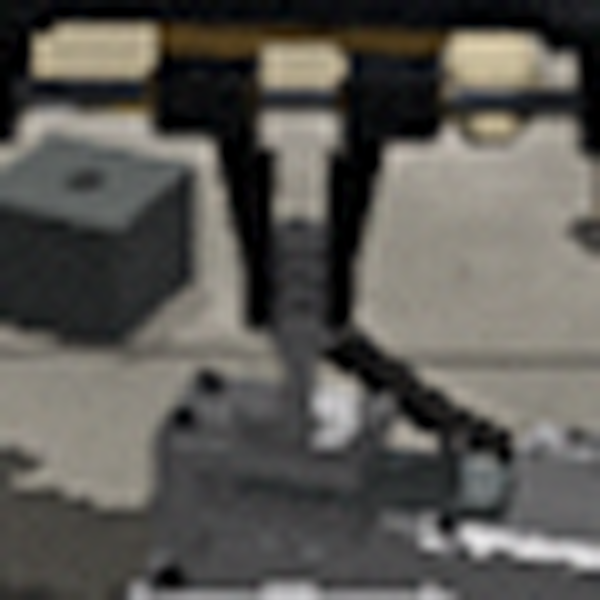

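```bash
python3 -m jog '0 0 .005 0 0 0 0;0 0 .01 0 0 0 0;0 0 .01 0 0 0 0'
```

```text
time_s: 7.58
position: [0.488, 0.0902, 0.1001]
tcp_rot: [[1.0, 0.001, -0.001], [0.001, -1.0, 0.0], [-0.001, -0.0, -1.0]]
force: [-0.5, -0.4, -1.3]
opening: 0.175
```

```bash
python3 -m jog '0 0 .005 0 0 0 0;0 0 .010 0 0 0 0;0 0 .015 0 0 0 0;0 0 .0175 0 0 0 0;0 0 .0175 0 0 0 0'
```

```text
time_s: 8.2
position: [0.4882, 0.0902, 0.0828]
tcp_rot: [[1.0, 0.001, -0.0], [0.001, -1.0, 0.0], [-0.0, -0.0, -1.0]]
force: [-0.0, -0.9, -0.6]
opening: 0.174
```

```bash
python3 -m jog '0 0 .0015 0 0 0 0;0 0 .0015 0 0 0 0'; python3 -m jog '0 0 0 0 0 0 .25;0 0 0 0 0 0 .4;0 0 0 0 0 0 .45;0 0 0 0 0 0 .45'
python3 - <<'E'
from h import *
s=read_state();print(s['time_s'],s['position'],s['force'])
p,d=capture('side');save(cv2.resize(p[160:220,250:310],(600,600),interpolation=cv2.INTER_CUBIC),'s5z.png')
E
```

```text
time_s: 8.45
position: [0.4885, 0.0902, 0.0818]
tcp_rot: [[1.0, 0.001, 0.001], [0.001, -1.0, -0.0], [0.001, 0.0, -1.0]]
force: [0.1, -0.1, 0.8]
opening: 0.173
time_s: 8.95
position: [0.4883, 0.0902, 0.0815]
tcp_rot: [[1.0, 0.001, -0.0], [0.001, -1.0, 0.0], [-0.0, -0.0, -1.0]]
force: [-0.2, -0.7, -0.1]
opening: 0.435
8.95 [0.48827744 0.09017256 0.0815084 ] [-0.24174686 -0.66497915 -0.08681257]
```

View pics/s5z.png

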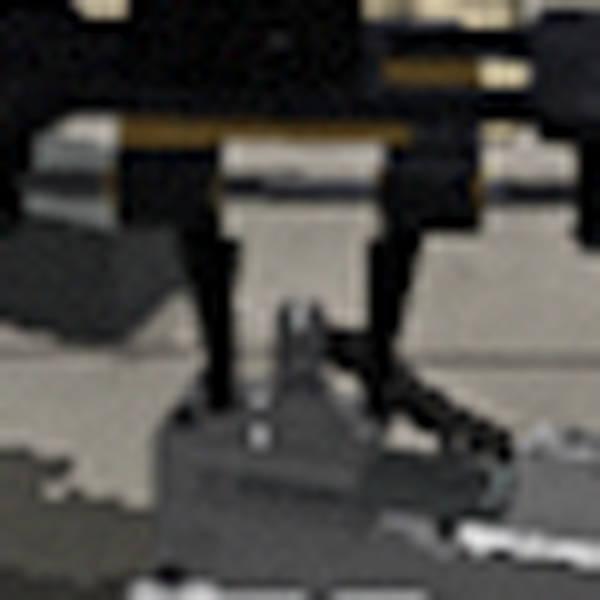

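```bash
python3 -m jog '0 0 -.03 0 0 0 .45;0 0 -.08 0 0 0 .5;0 0 -.14 0 0 0 .6;0 0 -.2 0 0 0 .6'; python3 - <<'E'
from h import *
t=cv2.imread('pics/t1.png');s=cv2.imread('pics/s1.png')
cv2.imwrite('pics/pz.png',np.hstack([cv2.resize(t[245:295,380:430],(500,500),interpolation=cv2.INTER_CUBIC),cv2.resize(s[240:315,190:250],(400-100,500),interpolation=cv2.INTER_CUBIC)]))
E
```

```text
time_s: 9.5
position: [0.4878, 0.0902, 0.2833]
tcp_rot: [[1.0, 0.001, -0.0], [0.001, -1.0, 0.0], [-0.0, -0.0, -1.0]]
force: [1.9, -0.6, -0.1]
opening: 0.583
```

View pics/pz.png

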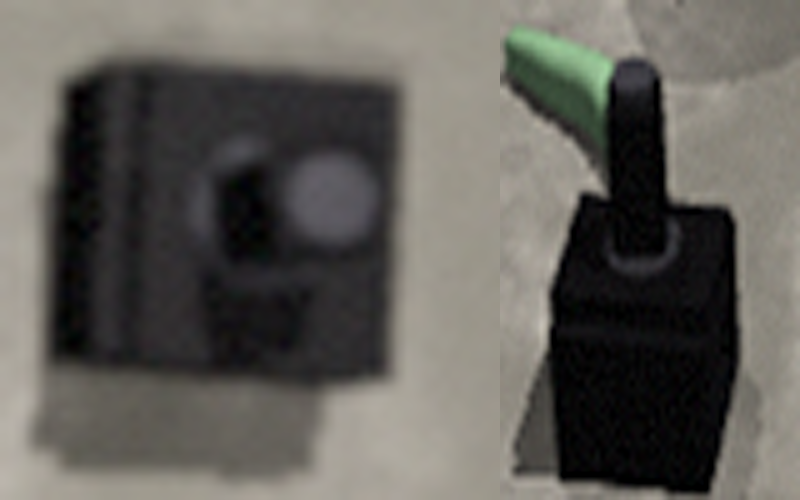

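```bash
python3 - <<'E'
from h import *
from scipy.optimize import minimize
caps={n:capture(n)[0] for n in('top','side')}
for n in caps: save(caps[n],n+'6.png')
R={}
for n in caps:
    r=silhouettes('probe_stand',n); print(n,[(round(x['score'],2),x['region'].sum()) for x in r]); R[n]=r[0]['region']
    g=(caps[n].max(-1)<75)
    m=cv2.dilate(R[n].astype(np.uint8),np.ones((7,7)))>0
    if n=='side':R[n]=R[n]
def model(n,x,y,th,S=8):
    c,s=np.cos(th),np.sin(th); A=np.array([[c,-s,0],[s,c,0],[0,0,1]])
    pts=np.array([[a,b,h] for a in(-.035,.035) for b in(-.035,.035) for h in(0,.074)])@A.T+[x,y,0]
    uv=np.array([proj(n,p) for p in pts])
    im=np.zeros((420,560),np.uint8); cv2.fillConvexPoly(im,cv2.convexHull((uv*16).round().astype(np.int32).reshape(-1,1,2)),255,cv2.LINE_AA,4)
    # add the grip
    pts=np.array([[a,b,h] for a in(-.012,.012) for b in(-.012,.012) for h in(.074,.138)])@A.T+[x,y,0]
    uv=np.array([proj(n,p) for p in pts])
    cv2.fillConvexPoly(im,cv2.convexHull((uv*16).round().astype(np.int32).reshape(-1,1,2)),255,cv2.LINE_AA,4)
    return im/255.
for n in caps:
    if n=='top': g=(caps[n].max(-1)<90)
    else: g=(caps[n].max(-1)<70)
    box=np.zeros_like(g); u,v=map(int,proj(n,[.37,-.297,.06])); box[v-45:v+45,u-32:u+32]=1
    k,l,st,_=cv2.connectedComponentsWithStats((g&box).astype(np.uint8)); g=l==1+np.argmax(st[1:,4]); print(g.sum())
    best=None
    for t in np.radians(np.arange(-24,25,4)):
        r=minimize(lambda q:(abs(model(n,*q)-g)*box).sum(),[.37,-.297,t],method='Nelder-Mead',options=dict(initial_simplex=[[.37,-.297,t],[.375,-.297,t],[.37,-.292,t],[.37,-.297,t+.07]]))
        if best is None or r.fun<best.fun: best=r
    print(n,best.fun,best.x[:2].round(4),np.degrees(best.x[2]).round(1))
print(ray('top',412.7,264.2,.138))
# pin check
s=caps['side']; save(cv2.resize(s[160:220,250:310],(600,600),interpolation=cv2.INTER_CUBIC),'s6z.png')
print('grip',proj('side',[.488,.0915,.09]))
E
```

```text
top [(0.79, np.int64(850))]
side [(0.73, np.int64(1410))]
1006Traceback (most recent call last):
  File "<stdin>", line 28, in <module>
    res = _minimize_neldermead(fun, x0, args, callback, bounds=bounds,
                               **options)
    fsim[k] = func(sim[k])
              ~~~~^^^^^^^^
    fx = function(np.copy(x), *(wrapper_args + args))
  File "<stdin>", line 28, in <lambda>
  File "<stdin>", line 18, in model
  File "h.py", line 6, in proj
    f,cx,cy,R,t=K(n); p=R@np.array(X)+t; return f*p[0]/p[2]+cx, f*p[1]/p[2]+cy
                ~^^^
  File "h.py", line 4, in K
    c=camera_info(n); f=210/np.tan(np.radians(c['vfov'])/2); return f,c['cx'],c['cy'],np.array(c['R']),np.array(c['t'])
ValueError: time passes only in moves, steps and waits
```

View pics/top6.png

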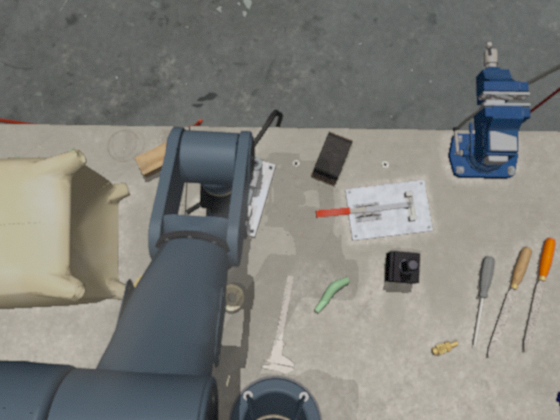

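Too many calibration queries; cache the calibration.

```bash
sed -i 's/^def K(n):/import functools\n@functools.lru_cache(None)\ndef K(n):/' h.py; cat > fit.py <<'E'
from h import *
from scipy.optimize import minimize
caps={n:cv2.imread(f'pics/{n}6.png')[:,:,::-1] for n in('top','side')}
def model(n,x,y,th):
    f,cx,cy,Rc,tc=K(n)
    c,s=np.cos(th),np.sin(th); A=np.array([[c,-s,0],[s,c,0],[0,0,1]])
    im=np.zeros((420,560),np.uint8)
    for w,h0,h1 in((.035,0,.074),(.012,.074,.138)):
        pts=np.array([[a,b,h] for a in(-w,w) for b in(-w,w) for h in(h0,h1)])@A.T+[x,y,0]
        p=pts@Rc.T+tc; uv=p[:,:2]/p[:,2:]*f+[cx,cy]
        cv2.fillConvexPoly(im,cv2.convexHull((uv*16).round().astype(np.int32).reshape(-1,1,2)),255,cv2.LINE_AA,4)
    return im/255.
for n in caps:
    g=(caps[n].max(-1)<(90 if n=='top' else 70))
    box=np.zeros_like(g); u,v=map(int,proj(n,[.37,-.297,.06])); box[v-45:v+45,u-32:u+32]=1
    k,l,st,_=cv2.connectedComponentsWithStats((g&box).astype(np.uint8)); g=l==1+np.argmax(st[1:,4]); print(g.sum())
    res=[]
    for t in np.radians(np.arange(-24,25,4)):
        r=minimize(lambda q:(abs(model(n,*q)-g)*box).sum(),[.37,-.297,t],method='Nelder-Mead',options=dict(initial_simplex=[[.37,-.297,t],[.375,-.297,t],[.37,-.292,t],[.37,-.297,t+.07]]))
        res.append((round(r.fun,1),r.x[:2].round(4),np.degrees(r.x[2]).round(1)))
    print(n,sorted(res,key=lambda a:a[0])[:4])
print(ray('top',412.7,264.2,.138))
s=caps['side']; save(cv2.resize(s[160:220,250:310],(600,600),interpolation=cv2.INTER_CUBIC),'s6z.png')
print('head',proj('side',[.488,.0915,.09]))
E
timeout 300 python3 fit.py
```

```text
1006
top [(np.float64(216.2), array([ 0.3672, -0.2926]), np.float64(-0.4)), (np.float64(216.2), array([ 0.367 , -0.2926]), np.float64(-0.4)), (np.float64(216.5), array([ 0.3671, -0.2927]), np.float64(-0.3)), (np.float64(216.6), array([ 0.367 , -0.2925]), np.float64(-0.3))]
1787
side [(np.float64(271.9), array([ 0.3649, -0.2923]), np.float64(-1.2)), (np.float64(272.3), array([ 0.3649, -0.2926]), np.float64(-0.7)), (np.float64(272.4), array([ 0.3651, -0.2929]), np.float64(-0.9)), (np.float64(272.5), array([ 0.365 , -0.2926]), np.float64(-0.7))]
[ 0.36864631 -0.29744522  0.138     ]
head (np.float64(279.55673513661924), np.float64(190.96875926647587))
```

View pics/s6z.png

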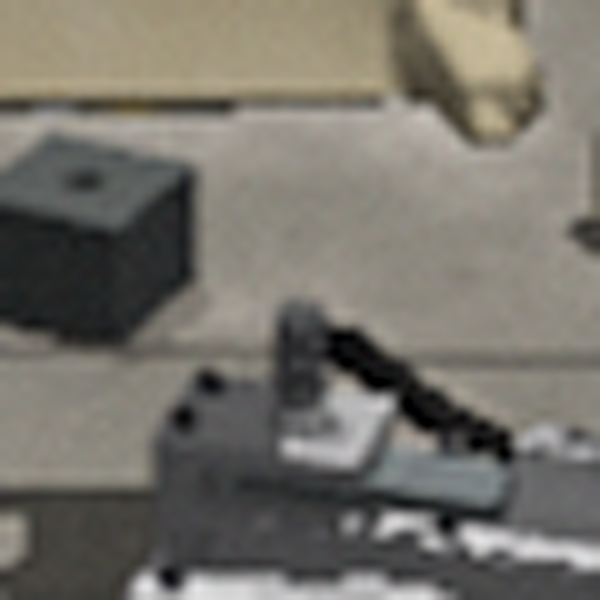

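```bash
python3 -m jog '-.015 .048 0 0 0 0 .6;-.03 .096 0 0 0 0 .6;-.045 .145 0 0 0 0 .6;-.06 .193 0 0 0 1 .6;-.076 .241 .01 0 0 1 .6;-.091 .29 .03 0 0 1 .6;-.106 .338 .055 0 0 1 .6;-.121 .386 .08 0 0 1 .6'; python3 - <<'E'
from h import *
q,d2=capture('side');save(q,'s7.png');save(cv2.resize(q[180:320,160:300],(600,600),interpolation=cv2.INTER_CUBIC),'s7c.png')
print(read_state()['position'])
E
```

```text
time_s: 10.7
position: [0.3659, -0.2962, 0.199]
tcp_rot: [[1.0, -0.017, -0.002], [-0.017, -1.0, 0.003], [-0.002, -0.003, -1.0]]
force: [0.9, 0.5, -0.1]
opening: 0.601
[ 0.36444468 -0.30167578  0.19654601]
```

View pics/s7c.png

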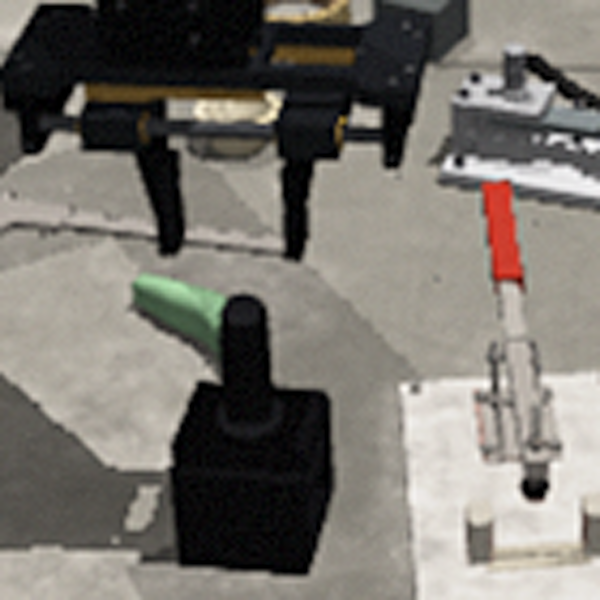

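```bash
python3 -m jog '.001 0 .02 0 0 0 .6;.001 0 .05 0 0 0 .6;.001 0 .075 0 0 0 .6;.001 0 .09 0 0 0 .6;.001 0 .09 0 0 0 .6'; python3 - <<'E'
from h import *
print(read_state()['position'],read_state()['force'])
q,d2=capture('side');save(cv2.resize(q[180:320,160:300],(600,600),interpolation=cv2.INTER_CUBIC),'s8c.png')
q,d2=capture('top');save(cv2.resize(q[220:320,360:460],(600,600),interpolation=cv2.INTER_CUBIC),'t8c.png')
E
```

```text
time_s: 11.38
position: [0.3671, -0.2939, 0.1093]
tcp_rot: [[1.0, -0.017, -0.004], [-0.017, -1.0, 0.005], [-0.004, -0.005, -1.0]]
force: [-0.1, 0.7, -0.7]
opening: 0.6
[ 0.36707292 -0.29389194  0.10928209] [-0.11821465  0.70854168 -0.72348748]
```

View pics/s8c.png

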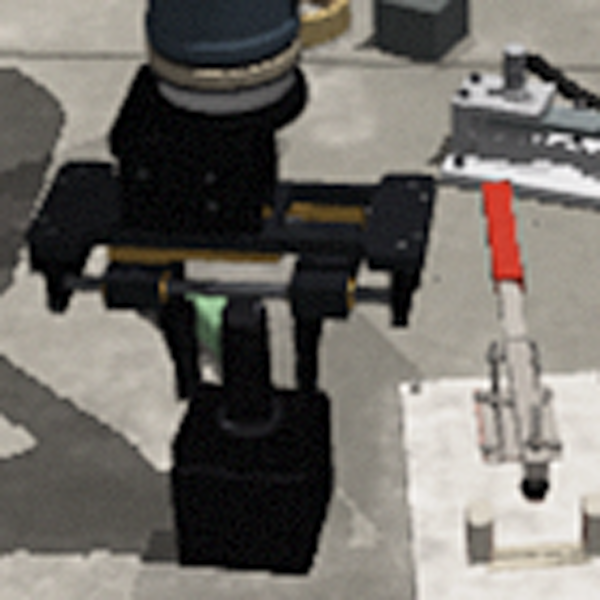

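View pics/t8c.png

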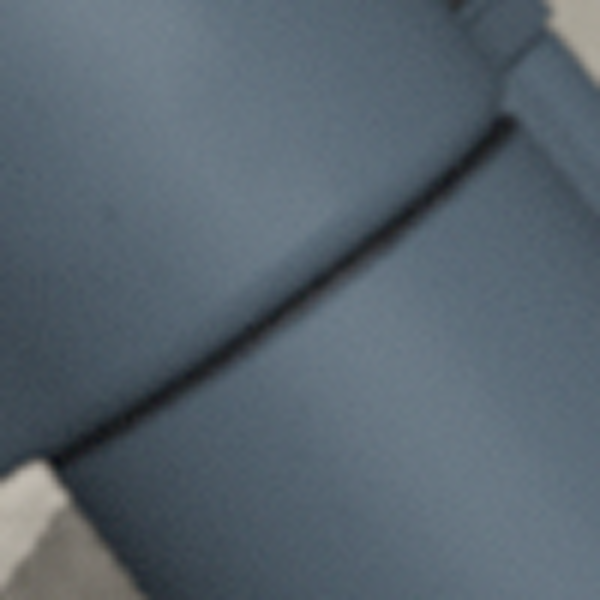

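```bash
python3 -m jog '0 0 0 0 0 0 0;0 0 0 0 0 0 0;0 0 0 0 0 0 0;0 0 0 0 0 0 0;0 0 0 0 0 0 0'
```

```text
time_s: 12.1
position: [0.3683, -0.2956, 0.1118]
tcp_rot: [[1.0, -0.017, -0.001], [-0.017, -1.0, 0.001], [-0.001, -0.001, -1.0]]
force: [-0.5, 0.2, 4.4]
opening: 0.28
```

```bash
python3 -m jog '0 0 -.01 0 0 0 0;0 0 -.03 0 0 0 0;0 0 -.07 0 0 0 0;0 0 -.12 0 0 0 0;0 0 -.165 0 0 0 0;0 0 -.165 0 0 0 0'; python3 - <<'E'
from h import *
s=read_state();print(s['position'],s['force'])
q,d2=capture('side');save(q,'s9.png');np.save('s9.npy',d2);save(cv2.resize(q[120:300,140:290],(500,600),interpolation=cv2.INTER_CUBIC),'s9c.png')
E
```

```text
time_s: 12.85
position: [0.3702, -0.2978, 0.2803]
tcp_rot: [[1.0, -0.017, 0.006], [-0.017, -1.0, -0.008], [0.006, 0.008, -1.0]]
force: [0.5, -0.2, -3.2]
opening: 0.28
[ 0.37021462 -0.29777626  0.28034294] [ 0.47892874 -0.1902811  -3.20031143]
```

View pics/s9c.png

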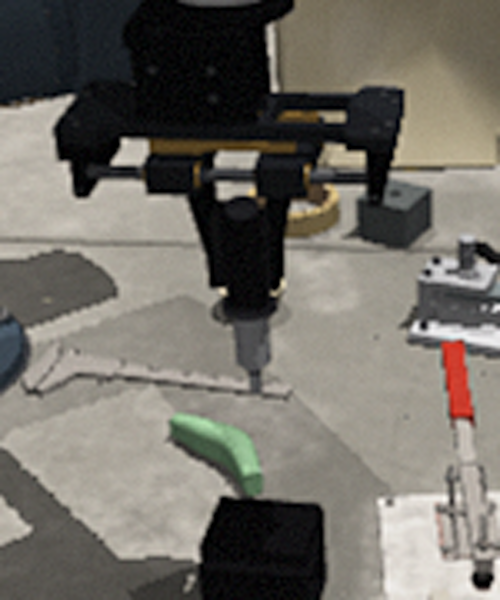

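```bash
python3 - <<'E'
from h import *
p=np.array([.3695,-.297,.2775])
for dz in(.032,.028,0,-.04,-.06,-.094,-.1): print(dz,np.round(proj('side',p+[0,0,dz]),1))
q=cv2.imread('pics/s9.png'); cv2.imwrite('pics/s9d.png',cv2.resize(q[175:245,190:240],(430,600),interpolation=cv2.INTER_CUBIC))
P=cloud('side',np.load('s9.npy'))
m=(np.hypot(P[...,0]-.37,P[...,1]+.3)<.04)&(P[...,2]<.25)&(P[...,2]>.15)
Q=P[m]
for z in np.arange(.165,.25,.008):
  k=Q[abs(Q[:,2]-z)<.004]
  if len(k): print(z.round(3),len(k),k.min(0).round(4),np.median(k,0).round(4),k.max(0).round(4))
E
```

```text
0.032 [212.2 182.3]
0.028 [212.3 184.1]
0 [213.2 196.6]
-0.04 [214.5 213.9]
-0.06 [215.1 222.3]
-0.094 [216.1 236.1]
-0.1 [216.3 238.5]
0.181 4 [ 0.3675 -0.3018  0.1796] [ 0.3686 -0.3002  0.1821] [ 0.3718 -0.2984  0.1843]
0.189 13 [ 0.3657 -0.3046  0.1853] [ 0.3697 -0.3021  0.1886] [ 0.3728 -0.2994  0.1927]
0.197 12 [ 0.366  -0.3045  0.1931] [ 0.3699 -0.3012  0.196 ] [ 0.3729 -0.298   0.1998]
0.205 21 [ 0.3591 -0.3105  0.2051] [ 0.3706 -0.3076  0.2067] [ 0.3801 -0.2976  0.2089]
0.213 36 [ 0.3594 -0.3122  0.2092] [ 0.3721 -0.307   0.214 ] [ 0.3799 -0.2979  0.2168]
0.221 34 [ 0.3602 -0.3113  0.2172] [ 0.3712 -0.3069  0.2206] [ 0.3801 -0.2969  0.2245]
0.229 37 [ 0.3579 -0.3109  0.2251] [ 0.3703 -0.3067  0.2291] [ 0.3793 -0.2977  0.2329]
0.237 24 [ 0.3583 -0.3102  0.2334] [ 0.3725 -0.3067  0.2356] [ 0.3838 -0.299   0.2407]
0.245 69 [ 0.3536 -0.3162  0.2426] [ 0.3719 -0.3083  0.2455] [ 0.3857 -0.2873  0.2489]
```

View pics/s9d.png

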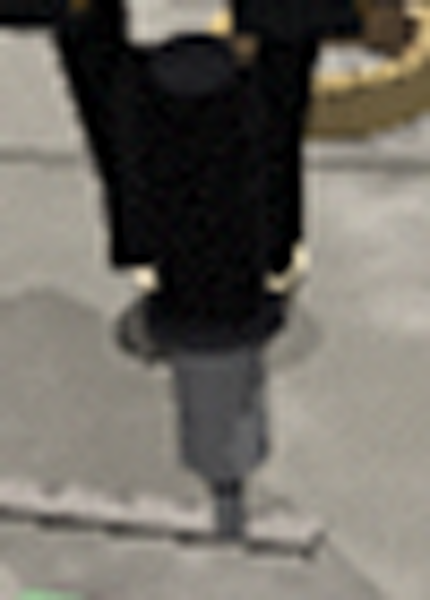

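```bash
python3 -m jog '.013 -.025 0 0 0 0 0;.036 -.07 0 0 0 0 0;.062 -.12 0 0 0 0 0;.088 -.172 0 -2 -.5 0 0;.113 -.222 0 -5 -1.2 0 0;.138 -.272 0 -8 -1.9 0 0;.16 -.315 0 -11 -2.7 0 0;.17 -.335 0 -14 -3.4 0 0'
python3 -m jog '0 0 0 0 0 0 0'; python3 - <<'E'
from h import *
s=read_state();print(s['time_s'],s['position'].round(4),s['tcp_rot'].round(4),s['force'],s['joint_positions'].round(1))
E
```

```text
time_s: 13.9
position: [0.5439, 0.0389, 0.2741]
tcp_rot: [[0.998, -0.005, -0.066], [-0.021, -0.97, -0.242], [-0.063, 0.242, -0.968]]
force: [0.4, -0.4, -2.3]
opening: 0.274
time_s: 14.02
position: [0.5436, 0.0386, 0.2738]
tcp_rot: [[0.998, -0.004, -0.066], [-0.02, -0.971, -0.24], [-0.063, 0.241, -0.968]]
force: [-0.5, -0.2, -1.8]
opening: 0.277
14.025 [0.5436 0.0386 0.2738] [[ 0.9978 -0.0038 -0.0662]
 [-0.0196 -0.9705 -0.2402]
 [-0.0633  0.2409 -0.9685]] [-0.54887376 -0.23507665 -1.79179058] [ -0.4  24.7  88.2 -14.7  71.5   5.5]
```

Compute the next move to the standoff pose.

```bash
cat >> h.py <<'E'
from scipy.spatial.transform import Rotation as Ro
YAW=np.radians(-14.8)
N=np.array([-np.sin(YAW)*np.sin(np.radians(20)),np.cos(YAW)*np.sin(np.radians(20)),np.cos(np.radians(20))])
def togo(spot,dist,n=N):
    s=read_state();p=s['position'];R=s['tcp_rot'];z=R[:,2]
    ax=np.cross(z,-n);a=np.arcsin(np.linalg.norm(ax)); w=ax/max(np.linalg.norm(ax),1e-9)*a
    print('n',n.round(3),'ang',np.degrees(a).round(2),'shift',(R.T@(np.array(spot)+n*dist-p)).round(4),'turn',np.degrees(R.T@w).round(2))
E
python3 - <<'E'
from h import *
togo([.574,.0692,.062],.0975+.06)
togo([.574,.0692,.062],.0975+.025)
E
```

```text
n [0.087 0.331 0.94 ] ang 5.58 shift [ 0.0465 -0.0958  0.039 ] turn [-5.44 -1.22  0.  ]
n [0.087 0.331 0.94 ] ang 5.58 shift [ 0.0457 -0.0925  0.0739] turn [-5.44 -1.22  0.  ]
```

```bash
python3 -m jog '.012 -.025 0 -1.4 -.3 0 0;.024 -.05 .0 -2.7 -.6 0 0;.036 -.075 .015 -4.1 -.9 0 0;.046 -.095 .032 -5.4 -1.2 0 0;.046 -.094 .055 -5.4 -1.2 0 0;.046 -.093 .068 -5.4 -1.2 0 0;.046 -.0925 .074 -5.4 -1.2 0 0;.046 -.0925 .074 -5.4 -1.2 0 0'; python3 - <<'E'
from h import *
s=read_state();print(s['time_s'],s['position'],s['force'])
togo([.574,.0692,.062],.0975)
for n in('side','top'):
    q,d=capture(n);save(q,n+'10.png');np.save(n+'10.npy',d)
    u,v=map(int,proj(n,[.57,.08,.08])); print(u,v)
    save(cv2.resize(q[v-40:v+30,u-35:u+35],(600,600),interpolation=cv2.INTER_CUBIC),n+'10c.png')
    for l in('probe_tip','spot'): print(n,l,[(np.round(x['centre'],4),round(x['score'],2)) for x in spot_in(l,n)[:2]])
z=s['tcp_rot'][:,2]; t=s['position']+z*.0975; print('tip',t,[np.round(proj(n,t),1) for n in('side','top')],'spot',[np.round(proj(n,[.574,.0692,.062]),1) for n in('side','top')])
E
```

```text
time_s: 15.02
position: [0.5861, 0.1062, 0.1798]
tcp_rot: [[0.996, -0.003, -0.085], [-0.031, -0.943, -0.33], [-0.079, 0.332, -0.94]]
force: [0.7, -0.2, -1.7]
opening: 0.271
15.025 [0.5861412  0.10621002 0.17981791] [ 0.71164943 -0.23442195 -1.74935589]
n [0.087 0.331 0.94 ] ang 0.14 shift [-0.0014 -0.0042  0.0265] turn [-0.03 -0.14 -0.  ]
307 196
side probe_tip []
side spot [(array([0.5667, 0.0513, 0.0457]), 0.92)]
245 177
top probe_tip []
top spot [(array([0.5677, 0.0636, 0.0486]), 0.93)]
tip [0.57786274 0.07401041 0.08816148] [array([310.2, 195.1]), array([247.4, 173.5])] spot [array([308.6, 203.7]), array([250.1, 177.5])]
```

View pics/side10c.png

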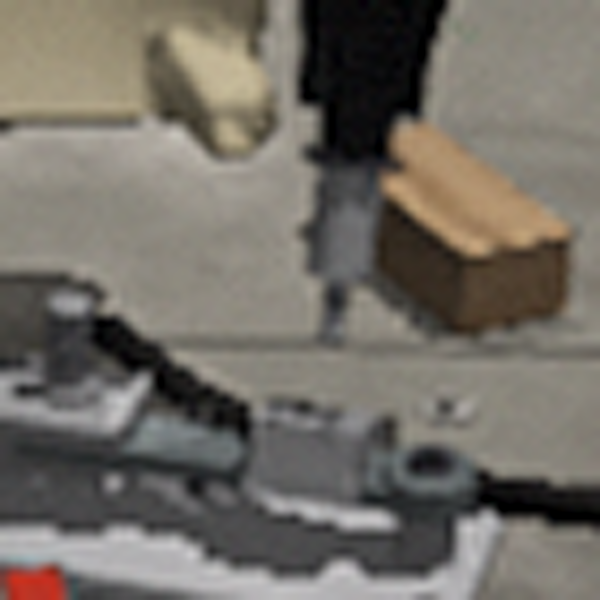

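View pics/top10c.png

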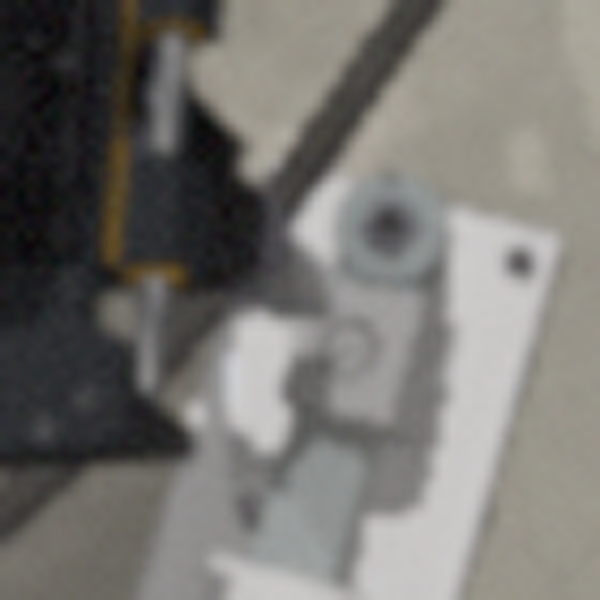

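```bash
python3 -m jog '-.001 -.002 .006 0 0 0 0;-.001 -.002 .012 0 0 0 0;-.001 -.002 .014 0 0 0 0;-.001 -.002 .014 0 0 0 0'; python3 - <<'E'
from h import *
s=read_state();print(s['time_s'],s['position'],s['force'])
togo([.574,.0692,.062],.0975)
print(ray('top',250.4,177.05,.062))
for n in('side','top'):
    q,d=capture(n);save(q,n+'11.png')
    u,v=map(int,proj(n,[.57,.08,.08])); 
    save(cv2.resize(q[v-40:v+30,u-35:u+35],(600,600),interpolation=cv2.INTER_CUBIC),n+'11c.png')
z=s['tcp_rot'][:,2]; t=s['position']+z*.0975; print('tip',t,[np.round(proj(n,t),1) for n in('side','top')])
E
```

```text
time_s: 15.82
position: [0.5839, 0.1042, 0.1657]
tcp_rot: [[0.996, -0.002, -0.085], [-0.03, -0.943, -0.331], [-0.079, 0.332, -0.94]]
force: [0.0, -0.3, -2.0]
opening: 0.274
15.825 [0.583926   0.10419929 0.1656647 ] [ 0.01138331 -0.2965968  -1.97566808]
n [0.087 0.331 0.94 ] ang 0.14 shift [-0.0004 -0.0014  0.0124] turn [-0.01 -0.14 -0.  ]
[0.57523709 0.0685798  0.062     ]
tip [0.57564692 0.07196936 0.07401898] [array([309.3, 199.7]), array([248.7, 175.7])]
```

View pics/side11c.png

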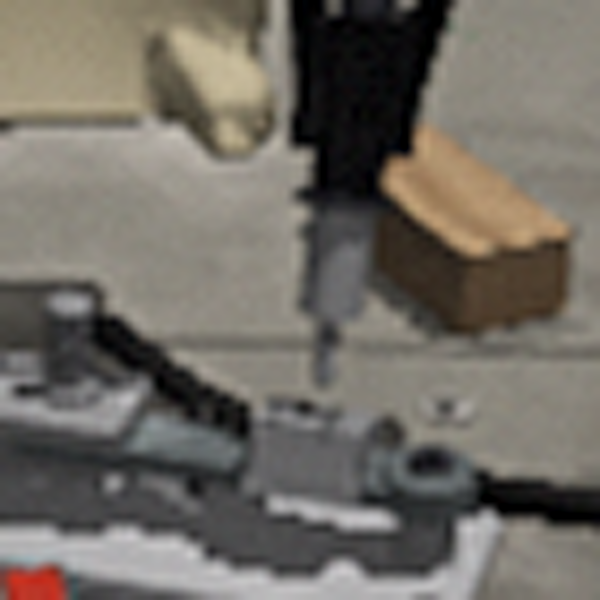

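View pics/top11c.png

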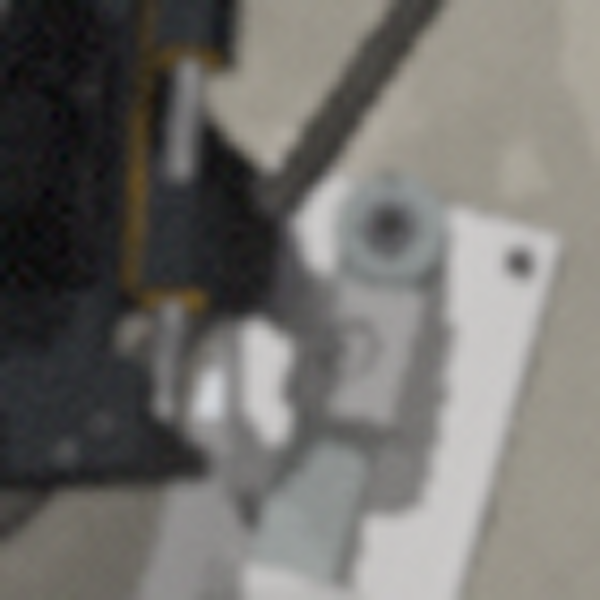

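```bash
python3 -m jog '0 -.001 .005 0 0 0 0;0 -.001 .009 0 0 0 0;0 -.001 .012 0 0 0 0;0 -.001 .015 0 0 0 0;0 -.001 .015 0 0 0 0;0 -.001 .015 0 0 0 0'; python3 - <<'E'
from h import *
s=read_state();print(s['time_s'],s['position'],s['force'],s['force']@N)
togo([.574,.0692,.062],.0975)
for n in('side','top'):
    q,d=capture(n);save(q,n+'12.png')
    u,v=map(int,proj(n,[.57,.08,.08])); 
    save(cv2.resize(q[v-40:v+30,u-35:u+35],(600,600),interpolation=cv2.INTER_CUBIC),n+'12c.png')
print(read_state()['force'],read_state()['position'])
E
```

```text
time_s: 16.68
position: [0.5827, 0.1004, 0.1518]
tcp_rot: [[0.996, -0.002, -0.084], [-0.03, -0.943, -0.33], [-0.079, 0.332, -0.94]]
force: [-0.6, 1.0, 0.4]
opening: 0.274
16.675 [0.58273995 0.10038292 0.15181416] [-0.5912432   1.00716806  0.4031895 ] 0.6602620566846461
n [0.087 0.331 0.94 ] ang 0.17 shift [-0.0004 -0.0004 -0.002 ] turn [-0.02 -0.17 -0.  ]
[-0.8252901   1.59319586  0.1958879 ] [0.58276171 0.10036628 0.15181933]
```

View pics/side12c.png

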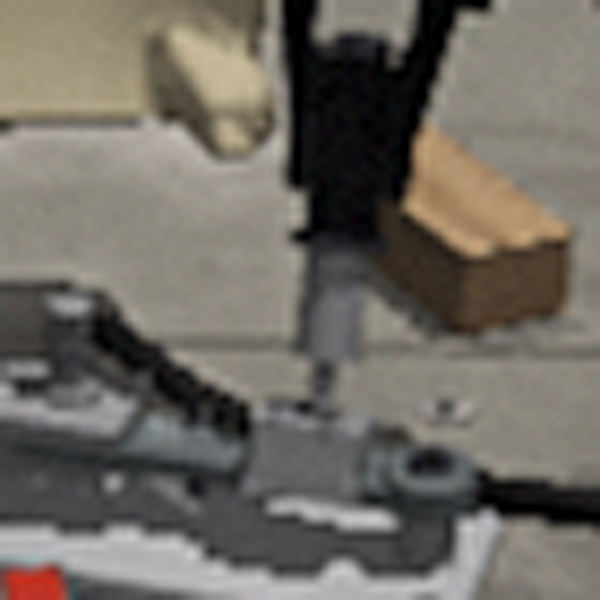

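View pics/top12c.png

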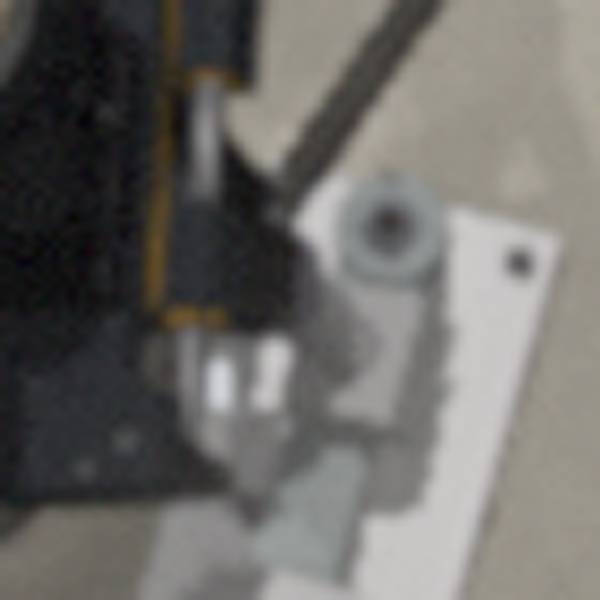

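```bash
python3 - <<'E'
import cv2,numpy as np
L=[cv2.resize(cv2.imread(f'pics/side{k}.png')[180:212,298:322],(390,520),interpolation=cv2.INTER_CUBIC) for k in(11,12)]
cv2.imwrite('pics/cmp.png',np.hstack(L))
E
```

```text
(no output)
```

View pics/cmp.png

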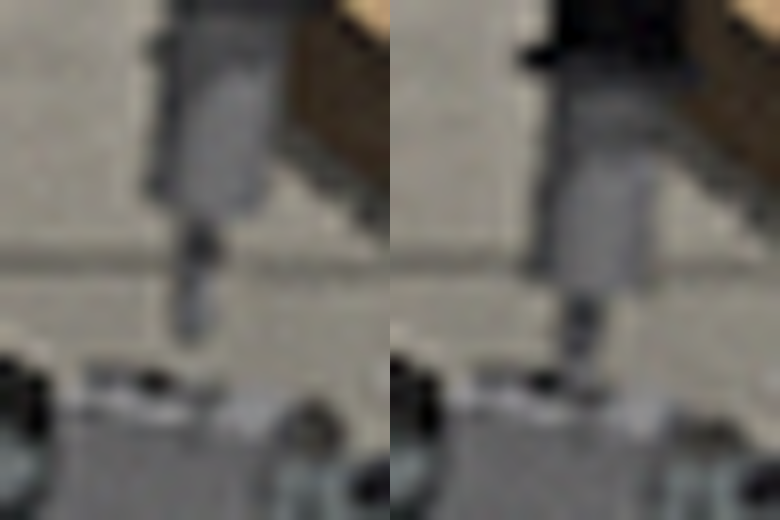

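```bash
python3 - <<'E'
from h import *
def ov(f,n,u0,v0,w,h,S,draw,c=[.574,.0692,.062]):
    im=cv2.imread('pics/'+f)[v0:v0+h,u0:u0+w]; im=cv2.resize(im,None,fx=S,fy=S,interpolation=cv2.INTER_CUBIC)
    if not draw: return im
    X=np.array([np.cos(YAW),np.sin(YAW),0]);Y=np.cross(N,X)
    P=lambda q:tuple(np.int32([(a-b+.5)*S for a,b in zip(proj(n,q),(u0,v0))]))
    sq=[np.array(c)+X*a*.019+Y*b*.018 for a,b in((-1,-1),(1,-1),(1,1),(-1,1))]
    cv2.polylines(im,[np.array([P(q) for q in sq])],True,(0,255,0),1)
    cv2.polylines(im,[np.array([P(np.array(c)+.008*(X*np.cos(t)+Y*np.sin(t))) for t in np.linspace(0,6.28,40)])],True,(0,0,255),1)
    return im
a=[ov('side0.png','side',295,190,30,22,13,d) for d in(0,1)]
b=[ov('t1.png','top',235,162,30,30,13,d) for d in(0,1)]
im=np.vstack([np.hstack(a),np.hstack([b[0][:300],b[1][:300]])])
cv2.imwrite('pics/ov.png',im);print(im.shape)
E
```

```text
(586, 780, 3)
```

View pics/ov.png

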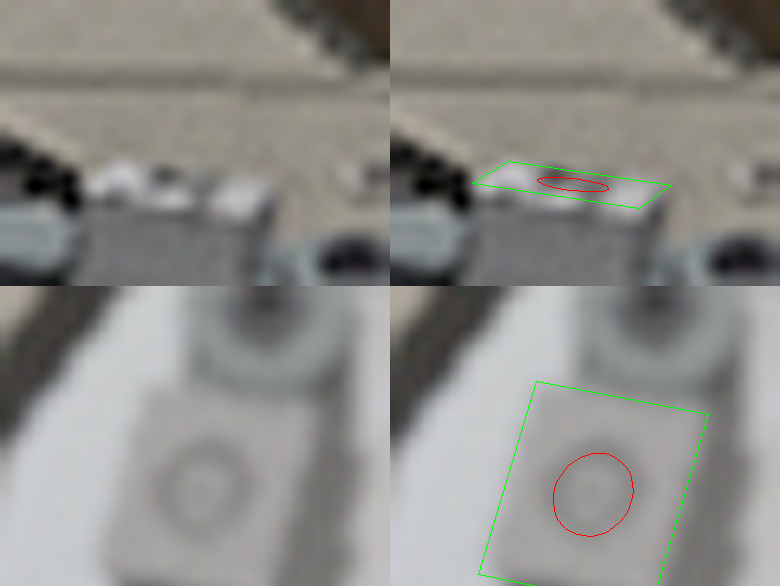

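```bash
python3 -m jog '0 0 .0015 0 0 0 0;0 0 .003 0 0 0 0;0 0 .003 0 0 0 0;0 0 .003 0 0 0 0'; python3 - <<'E'
from h import *
F=[]
for i in range(3):
    q,d=capture('side'); s=read_state(); F.append(s['force'])
F=np.array(F); print(F.round(2),F@N,s['position'],s['time_s'])
togo([.575,.0692,.062],.0975)
save(q,'side13.png')
L=[cv2.resize(cv2.imread(f'pics/side{k}.png')[180:212,298:322],(390,520),interpolation=cv2.INTER_CUBIC) for k in(12,13)]
cv2.imwrite('pics/cmp2.png',np.hstack(L))
E
```

```text
time_s: 17.27
position: [0.5826, 0.0993, 0.1489]
tcp_rot: [[0.996, -0.002, -0.084], [-0.03, -0.943, -0.33], [-0.079, 0.332, -0.94]]
force: [-0.8, 1.2, 0.8]
opening: 0.273
[[-0.85  1.3   1.08]
 [-0.82  0.79  1.6 ]
 [-1.23  1.79  1.4 ]] [1.37257057 1.6895313  1.80080739] [0.58259654 0.09933758 0.14887672] 17.425
n [0.087 0.331 0.94 ] ang 0.19 shift [ 0.0005 -0.0004 -0.0052] turn [-0.02 -0.19  0.  ]
```

View pics/cmp2.png

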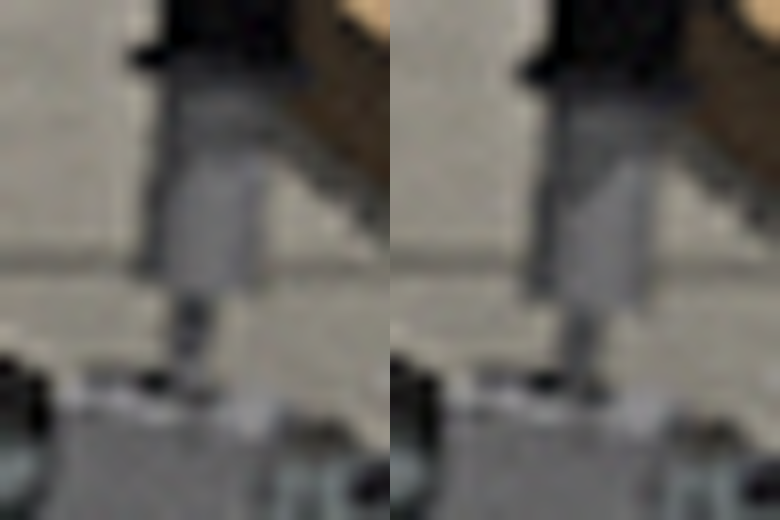

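```bash
python3 - <<'E'
from h import *
q,d=capture('top'); save(q,'top14.png')
im=cv2.resize(q[155:195,225:265],(600,600),interpolation=cv2.INTER_CUBIC).copy()
for c,col in(([.575,.0692,.062],(255,0,0)),):
    X=np.array([np.cos(YAW),np.sin(YAW),0]);Y=np.cross(N,X)
    pts=[proj('top',np.array(c)+.008*(X*np.cos(t)+Y*np.sin(t))) for t in np.linspace(0,6.28,40)]
    cv2.polylines(im,[np.int32([((u-225+.5)*15,(v-155+.5)*15) for u,v in pts])],True,col,1)
save(im,'t14c.png')
q=capture('side')[0]; save(cv2.resize(q[170:220,260:340],(800,500),interpolation=cv2.INTER_CUBIC),'s14c.png')
s=read_state();print(s['force'],s['opening'],s['time_s'],s['position'])
E
```

```text
[-0.95350221  1.17133517  0.8053098 ] 0.26937390802982214 17.525 [0.58257753 0.09933762 0.14886292]
```

View pics/t14c.png

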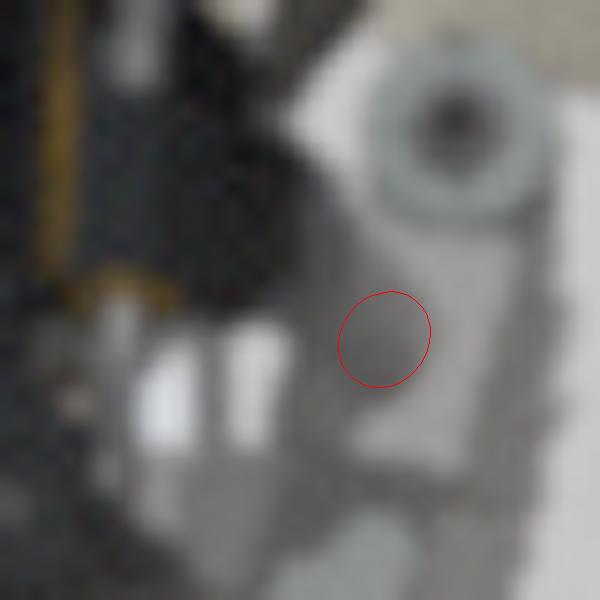

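View pics/s14c.png

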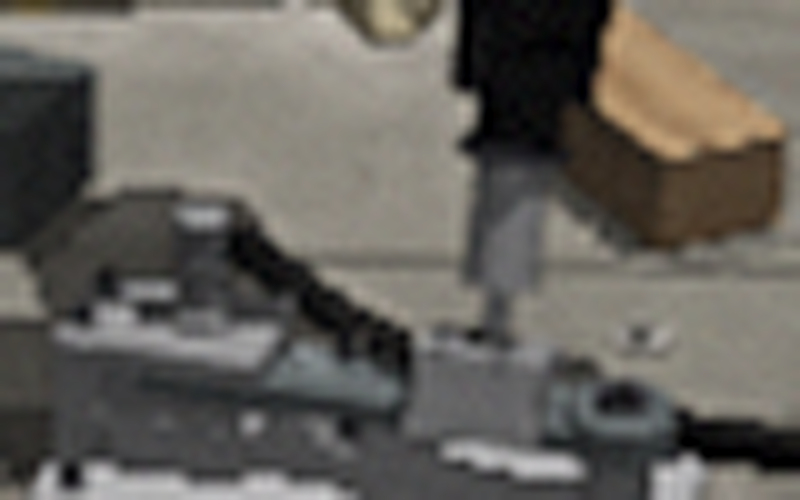

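```bash
python3 -c "
from rig import *
print(hand_in()); s=read_state(); print(s['time_s'],s['force'],s['position'])"
```

```text
the job is handed in; nothing more can be done
None
the job is handed in; nothing more can be done
```

I dropped the pin fully home in the fork and let go of it. The probe is held on the pad, square to the face, and I handed the job in at about 17.5 s of 56 s. No verdict was reported.

**Pin:** After release, the side picture showed the flange sitting on the fork's upper ear. The head top was at pixel row 190.7 against 191.0 predicted for fully home.

**Tip position:** The tip is about 1 mm from the ring's centre by the arm's readings. In the side picture it was 1 to 3 mm to one side. In the last top picture the ring and tip were hidden under the probe and its shadow, so the across-slope position rests on the arm's readings alone.

**Squareness:** The tool axis was within 0.2° of the face's estimated normal.

**Plunger and force:** My three estimates of how far the plunger is pushed in disagree, but all lie inside the 3 to 11.5 mm window:

| Method | Plunger in |
|---|---|
| Arm position | about 5 mm |
| Side picture | about 7 mm |
| Force reading | about 8–9 mm (3.3–3.7 N) |

**Grip:** The fingers closed to 24 mm on the probe's grip, and I kept that grip and pose at hand-in.

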